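# Add the weighed jar and print its ticket at the farm stall scale

### The arm

A 6-joint arm with a two-finger parallel gripper is mounted at the origin on the work surface. World frame = base frame: x ahead of the robot, y to its left, z up, the work surface at z = 0. Lengths are in m, angles in rad, forces in N, time in s.
With the tool pointing down it reaches from about 0.35 to 0.925 m from the base axis. Payload 6.4 kg.
Tool frame: the origin (TCP) lies between the finger pads; the fingertips stand 11 mm ahead of it and the grasp point (between the pads) lies 8 mm behind it; z points along the fingers, y is the line along which they close (so a half turn about z gives the same grasp; the last joint's range is limited). The gripper opens to 85 mm and grips with 20 to 120 N. Pads are 22 mm wide; open, the fingers measure 114 mm over their backs; the gripper's body (76 mm by 85 mm) begins 54 mm behind the grasp point. The pads swing forward as they close: fully open they stand 13 mm farther back than shut.
Start: joints at [1.02, 0.245, 1.558, -0, 1.339, -0.174], TCP at [0.239, 0.604, 0.242] pointing down, gripper open.
Joint ranges: [-3.13, 3.13], [-1.02, 2.26], [0.13, 2.54], [-0.95, 4.09], [0.21, 2.88], [-2.74, 2.74]. Speed limits (rad/s): [2.57, 2.57, 3.14, 3.14, 3.14, 3.14].

### API

Orientations are given as a rotation vector (axis times angle).
In Python, from station import * gives the robot as it stands.
- The arm moves only by the tool arm_command, never from a script. Its argument "motion" is a list of rows, each a list of 7 numbers: the turn, a rotation vector about the tool's x, y, z scaled (see below), then the shift along the tool's x, y, z scaled (see below), then the opening, from -1 (shut) to 1 (fully open), so that 0 is half open. In form: [[ax, ay, az, tx, ty, tz, grip], ...]. A call has 1 to 12 rows; each row shifts and turns the commanded pose from where the row before left it, along the tool's axes as they then stand; what a row does not reach is not made up. The controller multiplies each number of a shift by 0.03 m and each number of a turn by 30 degrees. A row lasts 1/10 s, in which the tool goes at most 50 mm and 8.59 degrees, less where a joint would pass 70% of its speed; a pose out of reach is approached as far as the arm can. A call with a number of a shift or a turn outside -1 to 1 is refused whole. A call with a gripper value outside its range is refused whole. The fingers move at their own pace and stop on an object; "grip_force" is the grip in N (left out, the last holds). Time passes only in rows, so rows that do not move let the fingers close. It gives the time, the measured TCP pose, the force, the opening and the grip force at its end, in the units of the state.
- observe(): the state, without advancing time (a new reading comes with each control period).
- camera(name): name is "side" or "top" or "wrist"; returns a dict with "pixels" (384x512x3 uint8, blue, green, red), "fx", "fy", "cx", "cy" (pixels), "rvec" (rotation vector, rad) and "tvec" (3), from world to camera coordinates, as OpenCV has them. Camera axes: x right, y down, z forward; pixel columns grow to the right and rows downward; lengths in m; the calibration is good to about 2 mm. The wrist camera is an equidistant fisheye: a pixel r from the principal point sees the ray r / f radians off the axis. A picture is of the moment at which its call begins. There is no depth.
- hand_in(): hands the job in; it is judged then, once.
The state is a dict: "time_s": time; "joints": joint angles; "dq": joint speeds; "tau": joint torques, N m; "eef_pos": TCP position; "orientation": TCP orientation; "contact_force": force on the tool from outside, world axes, zero at the start; "wrist_torque": the same for the moment, N m; "opening": opening from 0.0 (shut) to 1.0 (fully open); "finger_force": force on a finger pad.
Only numpy, scipy, OpenCV 4.12 (cv2) and the standard library are available. Lean on these libraries where they do the work, as an engineer would, in place of code of your own. Each camera call takes 0.05 s, during which the arm holds its last target. There are 200 camera calls.

### The job

A jar of honey stands weighed on the stall's scale. With the fingertips, press the plus-shaped key gently down to add it to the bill and let the key come up, then press the long bar key the same way to print the ticket, and draw the hand back clear. Leave the round and square keys and the weighing pan untouched, and leave the jar and everything else standing where it is: nothing is to be picked up or pushed about.

Things in the scene. Friction and masses are not known exactly. Their poses are not given: they have to be found in the camera images.
- scale: White shop scale 330 (x) x 340 (y) mm, fixed, key panel towards the robot. Origin: centre of its underside, on the table; x points from keys to pan, z up; yaw within 0.3 rad. Panel top 55 mm above the table. Four white keys in one row along its y, at x = -124 mm, 72 mm apart, in any order, each in a black frame 44 x 64 x 4 mm high; key tops 71 mm above the table.
- pan: Steel weighing pan 180 (x) x 320 (y) mm on the scale, behind the keys, its rear edge 3 mm short of the scale's; origin: centre of its underside; top 85 mm above the table. Leave it alone: touching it spoils the weighing.
- plus_key_base: The PLUS key: cap shaped like a plus sign, two crossed bars each 36 x 14 mm. This is the whole key unit, frame and cap; origin at the centre of the frame's underside, on the panel; axes as the scale's.
- plus_key_top (a point): Centre of the top face of the plus key's white cap, 16 mm above the panel when up (it moves with the cap).
- plus_key (a joint): How far the plus key is pressed straight down, m: 0 up, 0.006 fully down. Sprung: starts to give at 1.5 N, fully down at 4 N, counts as pressed from 0.004, comes back up by itself.
- bar_key_base: The LONG BAR key: oblong cap 56 mm along the key row (scale y) by 22 mm. This is the whole key unit, frame and cap; origin at the centre of the frame's underside, on the panel; axes as the scale's.
- bar_key_top (a point): Centre of the top face of the bar key's white cap, 16 mm above the panel when up (it moves with the cap).
- bar_key (a joint): How far the bar key is pressed straight down, m: 0 up, 0.006 fully down. Sprung: starts to give at 1.5 N, fully down at 4 N, counts as pressed from 0.004, comes back up by itself.
- round_key_base: The ROUND key: disc cap 32 mm across (leave alone). This is the whole key unit, frame and cap; origin at the centre of the frame's underside, on the panel; axes as the scale's.
- round_key_top (a point): Centre of the top face of the round key's white cap, 16 mm above the panel when up (it moves with the cap).
- round_key (a joint): How far the round key is pressed straight down, m: 0 up, 0.006 fully down. Sprung: starts to give at 1.5 N, fully down at 4 N, counts as pressed from 0.004, comes back up by itself.
- square_key_base: The SQUARE key: cap 30 x 30 mm (leave alone). This is the whole key unit, frame and cap; origin at the centre of the frame's underside, on the panel; axes as the scale's.
- square_key_top (a point): Centre of the top face of the square key's white cap, 16 mm above the panel when up (it moves with the cap).
- square_key (a joint): How far the square key is pressed straight down, m: 0 up, 0.006 fully down. Sprung: starts to give at 1.5 N, fully down at 4 N, counts as pressed from 0.004, comes back up by itself.
- honey_jar: Filled amber jar 68 mm across, 90 mm high, standing loose on the pan; origin at the centre of its underside.
- spice_jar: Small amber jar 30 mm across, 42 mm high, standing loose on the panel about 62 mm behind the key row (towards the pan); origin at the centre of its underside.
- stamp: Wooden hand stamp 30 mm across, 42 mm high, standing loose on the panel like the spice jar; origin at the centre of its underside.
- pickle_jar: Green jar 66 mm across, 85 mm high, on the table beside the scale, loose; origin at the centre of its underside.
- paper_tub: Open paper tub 84 mm across, 70 mm high, on the table beside the scale, loose; origin at the centre of its underside.
- gift_box: Pink carton 80 x 80 x 85 mm high, on the table beside the scale, loose; origin at the centre of its underside.
- bell: Steel counter bell 72 mm across, 46 mm high, on the table beside the scale, loose; origin at the centre of its underside.
Mind the look-alikes: they are no part of the job. What is shaped like the bell but blue or pink is not meant.

How it is judged:
On the way, in this order (a step that is already met when the one before it is completed fails the run):
1. the plus key is pressed down (4 mm or more) by the fingers, the bar key up (value of joint plus_key above 0.004 m and value of joint bar_key below 0.001 m and contact force between the fingers and plus_key_base above 0.5 N), for 0.05 s.
2. the plus key is let up again (value of joint plus_key below 0.001 m), for 0.05 s.
3. the long bar key is pressed down (4 mm or more) by the fingers, the plus key up (value of joint bar_key above 0.004 m and value of joint plus_key below 0.001 m and contact force between the fingers and bar_key_base above 0.5 N), for 0.05 s.
4. the long bar key is let up again (value of joint bar_key below 0.001 m), for 0.05 s.
At the end, for the whole second after the job is handed in: Both keys have been pressed in order and all four keys are up (within 1 mm); the jar and the other loose things stand upright (within 0.1 rad) and at rest, within 10 mm of where they began (value of joint each of plus_key, bar_key, round_key, square_key below 0.001 m and distance of each of honey_jar, spice_jar, stamp, pickle_jar, paper_tub, gift_box, bell from where it was at the start of the episode below 0.01 m and angle between each of honey_jar, spice_jar, stamp, pickle_jar, paper_tub, gift_box, bell's own z axis and vertical below 0.1 rad and linear speed of each of honey_jar, spice_jar, stamp, pickle_jar, paper_tub, gift_box, bell below 0.02 m/s); the robot touches nothing.
It fails at once if the round key is touched (over 0.5 N) (contact force between any of the fingers, the arm and round_key_base above 0.5 N).
It fails at once if the square key is touched (over 0.5 N) (contact force between any of the fingers, the arm and square_key_base above 0.5 N).
It fails at once if the weighing pan is touched (over 0.5 N) (contact force between any of the fingers, the arm and pan above 0.5 N).
It fails at once if the plus or bar key is pressed harder than 25 N: not gentle (contact force between any of the fingers, the arm and plus_key_base above 25 N or contact force between any of the fingers, the arm and bar_key_base above 25 N).
It fails at once if a loose thing is picked up, pushed more than 10 mm or tipped (distance of any of honey_jar, spice_jar, stamp, pickle_jar, paper_tub, gift_box, bell from where it was at the start of the episode above 0.01 m or angle between any of honey_jar, spice_jar, stamp, pickle_jar, paper_tub, gift_box, bell's own z axis and vertical above 0.2 rad).
It also fails if it takes over 42 s, if anything falls off the work surface, if the arm or the gripper's body presses on something with over 40 N, if the wrist force passes 120 N, or if a joint passes its speed limit or range.

## Working session

There is one attempt and no reset: what is moved stays moved. The work goes in short steps, Python scripts to look and compute and a tool call to move; the robot and the scene stay as the last step left them, time stands still between calls to the robot, and variables do not carry over. Pictures are saved under pics/ and viewed, at most 10 in all, crops included, and the job is handed in when it is done.

Besides the shell and the picture viewer there is one more tool, called after "Emit:" as name(argument=value, ...), one argument or row to a line, values as JSON. arm_command: Moves the arm, as the interface text tells. Shifts and turns lie within -1 to 1; 1 stands for 0.03 m of shift or 30 degrees of turn. Its arguments: {"type":"object","properties":{"motion":{"type":"array"},"grip_force":{"type":"number"}},"required":["motion"]}

```bash
mkdir -p pics; python3 - <<'E'
from station import *
import cv2
for n in("top","side"):
    c=camera(n); cv2.imwrite(f"pics/{n}0.png",c["pixels"]); print(n,[c[k] for k in("fx","fy","cx","cy","rvec","tvec")])
s=observe();print(s)
E
```

```text
top [415.46963857470416, 415.46963857470416, 248.5510286245154, 186.98495481207016, array([ 2.10845512, -2.11755944,  0.20603862]), array([-0.00681691,  0.58756151,  1.15132309])]
side [434.1944822143145, 434.1944822143145, 256.0641649961324, 193.2960766347216, array([ 2.23671579, -0.17439733,  0.06187159]), array([-0.56109752,  0.11559005,  0.96739028])]
{'time_s': 0.1, 'joints': array([ 1.01988442e+00,  2.45759973e-01,  1.55890604e+00,  1.51338836e-05,
        1.33869095e+00, -1.74100798e-01]), 'dq': array([ 0.00017173, -0.00219516, -0.00043738, -0.00074921,  0.00206698,
        0.00042079]), 'tau': array([ 4.71318835e-04, -4.30670679e+01, -3.27129042e+01, -1.55957068e-04,
        2.89691845e-03, -6.90634430e-07]), 'eef_pos': array([0.23890593, 0.60398141, 0.24127294]), 'orientation': array([-5.88283445e-01, -3.08536920e+00,  2.58253949e-03]), 'contact_force': array([-0.3324275 , -0.44755563, -0.62803899]), 'wrist_torque': array([-0.03157018,  0.06972271, -0.03265405]), 'finger_force': 0.0, 'opening': 1.0002502478139257}
```

View pics/top0.png

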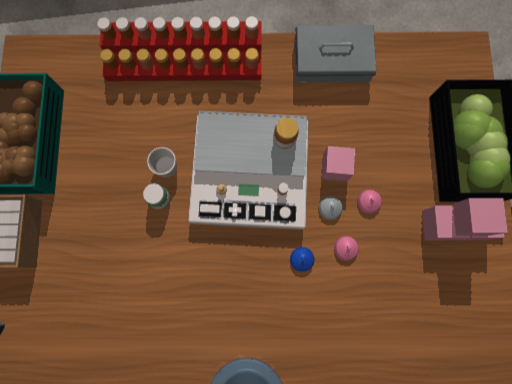

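View pics/side0.png

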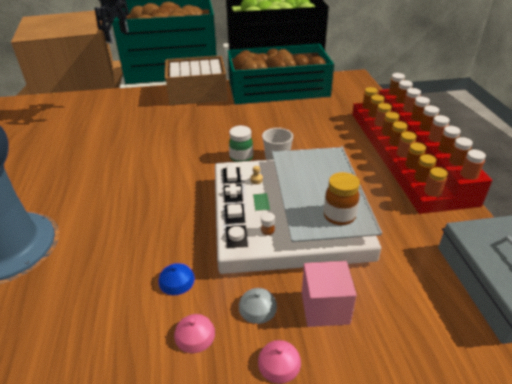

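```bash
cat > h.py <<'E'
from station import *
import cv2, numpy as np
from scipy.spatial.transform import Rotation as Ro
def cast(c,uv,z):
    R=cv2.Rodrigues(c["rvec"])[0]; o=-R.T@c["tvec"]
    d=R.T@np.array([(uv[0]-c["cx"])/c["fx"],(uv[1]-c["cy"])/c["fy"],1])
    return o+d*(z-o[2])/d[2]
E
python3 - <<'E'
from h import *
for n,(x0,x1,y0,y1) in dict(top=(185,315,180,230),side=(210,262,160,255)).items():
    c=camera(n); im=c["pixels"]; crop=im[y0:y1,x0:x1]
    m=(crop.max(2)<60).astype(np.uint8)
    cs,_=cv2.findContours(m,cv2.RETR_EXTERNAL,cv2.CHAIN_APPROX_NONE)
    g=crop.max(2).astype(float)
    for k in cs:
        if cv2.contourArea(k)<60: continue
        (u,v),wh,a=cv2.minAreaRect(k)
        f=np.zeros_like(m); cv2.drawContours(f,[cv2.convexHull(k)],-1,1,-1); f=cv2.erode(f,np.ones((3,3)))
        w=f*(g>110)
        ys,xs=np.nonzero(w); cap=(xs.mean()+x0,ys.mean()+y0) if len(xs) else None
        print(n,(round(u+x0,1),round(v+y0,1)),np.round(wh,1),len(xs),"frame",cast(c,(u+x0,v+y0),.059).round(4),"cap",cap and cast(c,cap,.071).round(4),cap)
    s=6 if n=="top" else 6
    cv2.imwrite(f"pics/{n}crop.png",cv2.resize(crop,None,fx=s,fy=s,interpolation=cv2.INTER_CUBIC))
E
```

```text
top (284.5, 212.0) [21. 16.] 100 frame [ 0.5136 -0.1125  0.059 ] cap [ 0.512  -0.1121  0.071 ] (np.float64(284.69), np.float64(211.95))
top (259.5, 211.5) [15. 21.] 108 frame [ 0.5154 -0.0406  0.059 ] cap [ 0.5165 -0.0405  0.071 ] (np.float64(259.53703703703707), np.float64(210.5))
top (234.5, 210.5) [15. 21.] 98 frame [0.5186 0.0314 0.059 ] cap [0.5198 0.0306 0.071 ] (np.float64(234.6122448979592), np.float64(209.4795918367347))
top (210.0, 208.5) [21.3 16.4] 153 frame [0.5248 0.1021 0.059 ] cap [0.5247 0.1026 0.071 ] (np.float64(209.4248366013072), np.float64(207.88888888888889))
side (235.0, 236.1) [19.4 17.3] 66 frame [ 0.5071 -0.1165  0.059 ] cap [ 0.5031 -0.1265  0.071 ] (np.float64(233.28787878787878), np.float64(235.45454545454544))
side (234.0, 214.5) [18. 15.] 36 frame [ 0.5124 -0.0492  0.059 ] cap [ 0.5053 -0.0581  0.071 ] (np.float64(230.88888888888889), np.float64(213.36111111111111))
side (233.0, 197.8) [ 6.7 16.3] 3 frame [0.5164 0.0087 0.059 ] cap [0.5209 0.0031 0.071 ] (np.float64(235.0), np.float64(195.0))
```

View pics/topcrop.png

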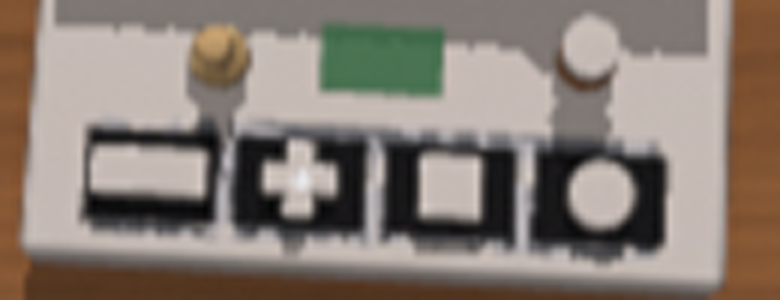

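The enlarged crop settles which key is which. In the top view the bar is at (209,208), the plus at (235,209), the square at (260,211) and the round at (285,212). The plus is the crossed cap and the bar is the long oblong one; both match the description. I'm moving above the plus key with the gripper shut.

Emit:
arm_command(
  motion=[
    [0,0,0,-0.5,-0.45,0,-1],
    [0,0,0,-0.98,-0.9,0,-1],
    [0,0,0,-0.98,-0.9,0,-1],
    [0,0,0,-0.98,-0.9,0,-1],
    [0,0,0,-0.98,-0.9,0,-1],
    [0,0,0,-0.98,-0.9,0,-1],
    [0,0,0,-0.98,-0.9,0,-1],
    [0,0,0,-0.98,-0.9,0,-1],
    [0,0,0,-0.98,-0.9,0,-1],
    [0,0,0,-0.98,-0.9,0,-1],
    [0,0,0,-0.98,-0.9,0,-1],
    [0,0,0,-0.98,-0.9,0,-1],
  ],
)

```text
time_s: 1.4
eef_pos: [0.4399, 0.1896, 0.2423]
orientation: [0.588, 3.086, 0.0]
contact_force: [0.1, 0.9, 0.2]
opening: -0.0
finger_force: 0.0
```

Emit:
arm_command(
  motion=[
    [0,0,0,-0.98,-0.9,0,-1],
    [0,0,0,-0.98,-0.9,0,-1],
    [0,0,0,-0.98,-0.9,0,-1],
    [0,0,0,-0.98,-0.9,0,-1],
    [0,0,0,-0.4,-0.4,0,-1],
    [0,0,0,0,0,0,-1],
    [0,0,0,0,0,0,-1],
  ],
)

```text
time_s: 2.1
eef_pos: [0.5155, 0.0325, 0.242]
orientation: [-0.588, -3.085, -0.001]
contact_force: [0.0, -0.7, -0.3]
opening: -0.001
finger_force: 0.0
```

```bash
cat >> h.py <<'E'
def go(x,y,z):
    s=observe(); R=Ro.from_rotvec(s["orientation"]); p=s["eef_pos"]
    print(s["time_s"],p.round(4),R.as_matrix().round(3).tolist(),s["contact_force"].round(2),s["opening"])
    print("units",(R.inv().apply(np.array([x,y,z])-p)/.03).round(3))
E
python3 - <<'E'
from h import *
go(.519,.031,.12)
for n in("side","top"): cv2.imwrite(f"pics/{n}1.png",camera(n)["pixels"])
E
```

```text
2.1 [0.5155 0.0325 0.242 ] [[-0.93, 0.368, -0.001], [0.368, 0.93, 0.001], [0.001, 0.0, -1.0]] [ 0.02 -0.72 -0.3 ] -0.0006697531456305155
units [-1.300e-01 -4.000e-03  4.067e+00]
```

View pics/side1.png

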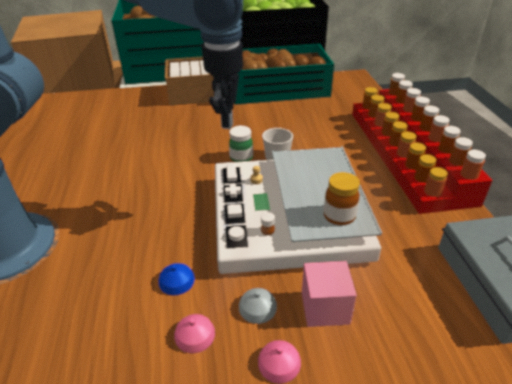

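The gripper is shut, with its tip at about (227,122) in the side view, clear above the keys. I'm lowering to just above the plus cap.

Emit:
arm_command(
  motion=[
    [0,0,0,-0.13,0,0.7,-1],
    [0,0,0,0,0,0.9,-1],
    [0,0,0,0,0,0.9,-1],
    [0,0,0,0,0,0.9,-1],
    [0,0,0,0,0,0.8,-1],
    [0,0,0,0,0,0.5,-1],
    [0,0,0,0,0,0.2,-1],
    [0,0,0,0,0,0,-1],
    [0,0,0,0,0,0,-1],
  ],
)

```text
time_s: 3.1
eef_pos: [0.5201, 0.0309, 0.0963]
orientation: [0.587, 3.085, 0.0]
contact_force: [-0.6, -0.4, -1.5]
opening: 0.001
finger_force: 0.0
```

```bash
python3 - <<'E'
from h import *
go(.519,.031,.082)
im=camera("side")["pixels"][130:260,190:300]
tp=camera("top")["pixels"][160:240,180:320]
cv2.imwrite("pics/s2.png",np.hstack([cv2.resize(im,(380,449)),cv2.resize(tp,(420,449*1))]))
E
```

```text
3.1 [0.5201 0.0309 0.0963] [[-0.93, 0.367, 0.002], [0.367, 0.93, -0.0], [-0.002, 0.0, -1.0]] [-0.56 -0.38 -1.46] 0.0009361313010732663
units [ 0.036 -0.011  0.475]
```

View pics/s2.png

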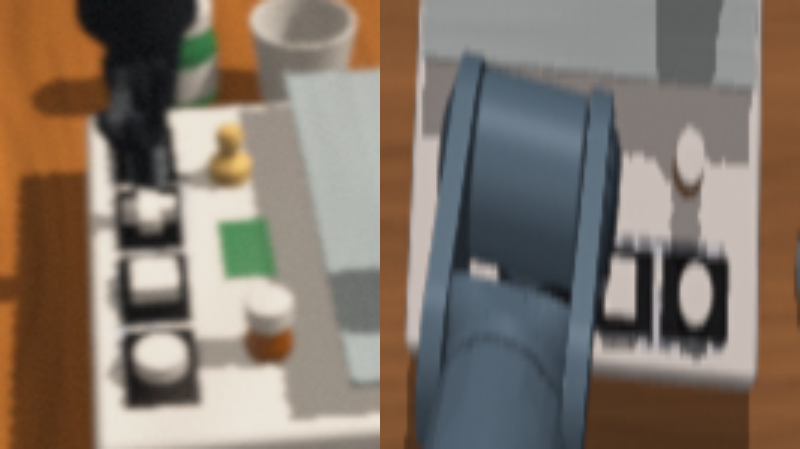

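The tip is just over the plus cap (crop (152,207)), about 14 mm up. I'm pressing down slowly.

Emit:
arm_command(
  motion=[
    [0,0,0,0,0,0.25,-1],
    [0,0,0,0,0,0.15,-1],
    [0,0,0,0,0,0.1,-1],
    [0,0,0,0,0,0.06,-1],
    [0,0,0,0,0,0,-1],
  ],
)

```text
time_s: 3.7
eef_pos: [0.5194, 0.0305, 0.0784]
orientation: [-0.588, -3.085, 0.0]
contact_force: [-1.3, 0.4, 2.9]
opening: 0.001
finger_force: 1.4
```

Emit:
arm_command(
  motion=[
    [0,0,0,0,0,0.04,-1],
    [0,0,0,0,0,0,-1],
  ],
)

```text
time_s: 3.9
eef_pos: [0.5195, 0.0305, 0.0773]
orientation: [-0.588, -3.086, 0.0]
contact_force: [-2.1, -0.3, 2.9]
opening: -0.006
finger_force: 1.6
```

Emit:
arm_command(
  motion=[
    [0,0,0,0,0,0.03,-1],
    [0,0,0,0,0,0,-1],
  ],
)

```text
time_s: 4.1
eef_pos: [0.5195, 0.0305, 0.0764]
orientation: [-0.588, -3.086, 0.0]
contact_force: [-1.9, 0.2, 3.2]
opening: 0.0
finger_force: 1.8
```

Emit:
arm_command(
  motion=[
    [0,0,0,0,0,0.02,-1],
    [0,0,0,0,0,0,-1],
  ],
)

```text
time_s: 4.3
eef_pos: [0.5196, 0.0305, 0.0761]
orientation: [-0.588, -3.086, 0.0]
contact_force: [-2.9, -0.8, 5.0]
opening: 0.001
finger_force: 2.7
```

Emit:
arm_command(
  motion=[
    [0,0,0,0,0,0.02,-1],
    [0,0,0,0,0,0,-1],
  ],
)

```text
time_s: 4.5
eef_pos: [0.5196, 0.0305, 0.076]
orientation: [-0.588, -3.086, 0.0]
contact_force: [-4.7, 0.5, 9.6]
opening: 0.002
finger_force: 4.8
```

At 9.6 N the plus key is on its stop and fully pressed. I'm lifting now.

Emit:
arm_command(
  motion=[
    [0,0,0,0,0,-0.2,-1],
    [0,0,0,0,0,-0.4,-1],
    [0,0,0,0,0,-0.5,-1],
    [0,0,0,0,0,0,-1],
    [0,0,0,0,0,0,-1],
  ],
)

```text
time_s: 5.0
eef_pos: [0.5198, 0.0305, 0.1084]
orientation: [0.588, 3.085, 0.0]
contact_force: [-0.4, -0.3, -0.2]
opening: -0.003
finger_force: 0.0
```

```bash
python3 - <<'E'
from h import *
go(.5245,.1025,.096)
E
```

```text
5.0 [0.5198 0.0305 0.1084] [[-0.93, 0.368, 0.001], [0.368, 0.93, -0.0], [-0.001, 0.0, -1.0]] [-0.37 -0.34 -0.17] -0.0029151288114600458
units [0.737 2.291 0.414]
```

Emit:
arm_command(
  motion=[
    [0,0,0,0.14,0.4,0,-1],
    [0,0,0,0.2,0.6,0,-1],
    [0,0,0,0.2,0.6,0,-1],
    [0,0,0,0.2,0.5,0,-1],
    [0,0,0,0,0.2,0.2,-1],
    [0,0,0,0,0,0.2,-1],
    [0,0,0,0,0,0,-1],
    [0,0,0,0,0,0,-1],
  ],
)

```text
time_s: 5.8
eef_pos: [0.524, 0.1023, 0.0955]
orientation: [-0.589, -3.085, 0.001]
contact_force: [0.3, 0.2, 0.2]
opening: 0.001
finger_force: 0.0
```

```bash
python3 - <<'E'
from h import *
go(.5245,.1025,.0795)
im=camera("side")["pixels"][130:260,190:300]
cv2.imwrite("pics/s3.png",cv2.resize(im,(500,590),interpolation=2))
E
```

```text
5.8 [0.524  0.1023 0.0955] [[-0.93, 0.369, -0.001], [0.369, 0.93, -0.0], [0.001, -0.001, -1.0]] [0.29 0.2  0.23] 0.0014173542864428657
units [-0.015  0.013  0.535]
```

View pics/s3.png

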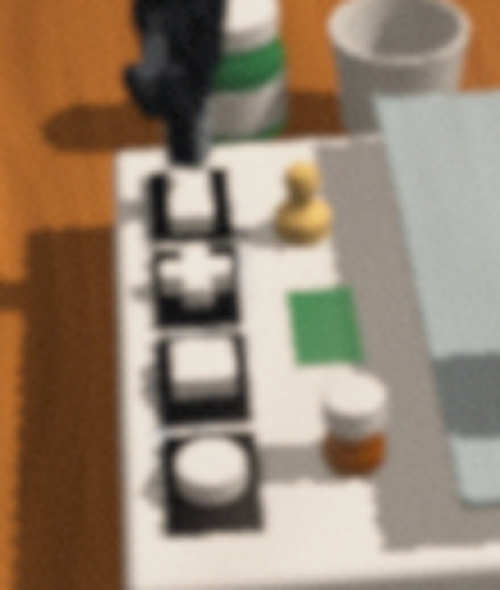

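The plus key at crop (195,275) is back up. The fingertip at (188,160) is over the bar key at (190,195). I'm pressing the bar key.

Emit:
arm_command(
  motion=[
    [0,0,0,0,0,0.25,-1],
    [0,0,0,0,0,0.15,-1],
    [0,0,0,0,0,0.1,-1],
    [0,0,0,0,0,0.06,-1],
    [0,0,0,0,0,0.04,-1],
    [0,0,0,0,0,0,-1],
  ],
)

```text
time_s: 6.45
eef_pos: [0.5243, 0.1027, 0.0783]
orientation: [-0.588, -3.086, 0.0]
contact_force: [-1.6, -0.5, 2.9]
opening: -0.001
finger_force: 1.4
```

Emit:
arm_command(
  motion=[
    [0,0,0,0,0,0.03,-1],
    [0,0,0,0,0,0,-1],
  ],
)

```text
time_s: 6.65
eef_pos: [0.5245, 0.1028, 0.0775]
orientation: [0.588, 3.086, -0.0]
contact_force: [-1.6, -1.2, 3.2]
opening: -0.0
finger_force: 1.6
```

Emit:
arm_command(
  motion=[
    [0,0,0,0,0,0.02,-1],
    [0,0,0,0,0,0,-1],
  ],
)

```text
time_s: 6.85
eef_pos: [0.5245, 0.1028, 0.0768]
orientation: [0.588, 3.086, 0.0]
contact_force: [-2.1, -0.7, 3.8]
opening: 0.004
finger_force: 1.7
```

Emit:
arm_command(
  motion=[
    [0,0,0,0,0,0.03,-1],
    [0,0,0,0,0,0,-1],
  ],
)

```text
time_s: 7.05
eef_pos: [0.5245, 0.1028, 0.076]
orientation: [0.588, 3.086, 0.0]
contact_force: [-1.8, -0.1, 4.1]
opening: -0.001
finger_force: 2.4
```

Emit:
arm_command(
  motion=[
    [0,0,0,0,0,0.02,-1],
    [0,0,0,0,0,0,-1],
  ],
)

```text
time_s: 7.25
eef_pos: [0.5245, 0.1028, 0.0759]
orientation: [-0.588, -3.086, 0.0]
contact_force: [-4.5, -1.0, 9.2]
opening: -0.002
finger_force: 4.5
```

The bar key is on its stop too, at 9.2 N. I'm drawing back up and clear.

Emit:
arm_command(
  motion=[
    [0,0,0,0,0,-0.2,-1],
    [0,0,0,0,0,-0.4,-1],
    [0,0,0,0,0,-0.8,-1],
    [0,0,0,0,0,-0.9,-1],
    [0,0,0,0,0,-0.9,-1],
    [0,0,0,0,0,-0.9,-1],
    [0,0,0,0,0,-0.8,-1],
    [0,0,0,0,0,-0.4,-1],
    [0,0,0,0,0,0,-1],
    [0,0,0,0,0,0,-1],
    [0,0,0,0,0,0,-1],
  ],
)

```text
time_s: 8.35
eef_pos: [0.5234, 0.1028, 0.2323]
orientation: [-0.588, -3.083, 0.001]
contact_force: [0.3, -0.4, -0.1]
opening: 0.001
finger_force: 0.0
```

```bash
python3 - <<'E'
from h import *
cv2.imwrite("pics/s4.png",camera("side")["pixels"])
E
```

```text
(no output)
```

View pics/s4.png

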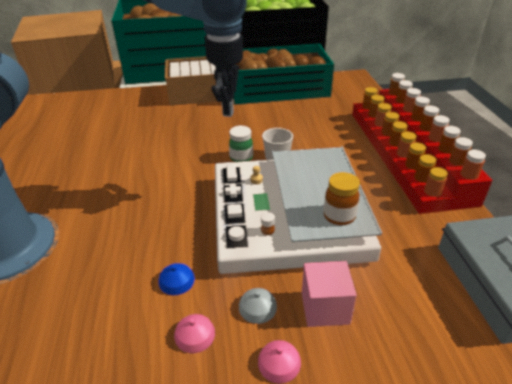

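The hand is clear, with its tip at (228,112). All four keys are up and everything stands where it did before.

```bash
python3 -c "
from station import *
print(hand_in())"
```

```text
the job is handed in; nothing more can be done
None
```

I pressed the plus key and then the bar key, each down to its stop at under 10 N and let back up, drew the hand clear and handed the job in; the last picture showed nothing else moved, but `hand_in()` returned no verdict.

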